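# Nudge the nose-cone stage onto its locating pins

## Robot

A 7-joint arm with a two-finger parallel gripper is mounted at the origin on the work surface; the furniture and walls round the work are solid. World frame = base frame: x ahead of the robot, y to its left, z up, the work surface at z = 0. Lengths are in m, angles in rad, forces in N, time in s.
With the tool pointing down it reaches from about 0.4 to 0.9 m from the base axis. Payload 5.5 kg.
Tool frame: the origin (TCP) lies between the finger pads; the fingertips stand 19 mm ahead of it and the grasp point (between the pads) is the TCP; z points along the fingers, y is the line along which they close (so a half turn about z gives the same grasp; the last joint's range is limited). The gripper opens to 85 mm and grips with 20 to 120 N. Pads are 22 mm wide; open, the fingers measure 114 mm over their backs; the gripper's body (76 mm by 85 mm) begins 54 mm behind the grasp point. The pads swing forward as they close: fully open they stand 13 mm farther back than shut.
Start: joints at [-0.937, 0.501, -0.427, 1.55, 0.221, 1.138, -0.21], TCP at [0.235, 0.606, 0.25] pointing down, gripper open.
Joint ranges: [-2.88, 2.88], [-0.31, 2.03], [-1.54, 1.56], [0.2, 2.42], [-1.41, 4.55], [0.19, 2.02], [-2.57, 2.57]. Speed limits (rad/s): [2.57, 2.57, 3.14, 3.14, 3.14, 3.14, 3.14].

## Interface

Orientations are given as a 3x3 rotation matrix whose columns are the frame's x, y, z axes.
In Python, from workcell import robot, snapshot gives the robot as it stands.
- The arm moves only by the shell command python3 -m handwheel 'ROWS' [FORCE]. ROWS is text: rows parted by semicolons, each of 7 numbers parted by spaces: the turn, a rotation vector about the tool's x, y, z each as a share of 0.12 rad, from -1 to 1, then the shift along the tool's x, y, z each as a share of 30 mm, from -1 to 1, then the gripper's target within -1 to 1 (fully open at 1, half-way at 0, shut at -1). In form: rx ry rz tx ty tz claw; .... A call has exactly 8 rows; each row shifts and turns the commanded pose from where the row before left it, along the tool's axes as they then stand; what a row does not reach is not made up. A row lasts 1/12 s, in which the tool goes at most 41.7 mm and 7.16 degrees, less where a joint would pass 70% of its speed; a pose out of reach is approached as far as the arm can. A call with a number of a shift or a turn outside -1 to 1 is refused whole. A call with a gripper value outside its range is refused whole. The fingers move at their own pace and stop on an object; FORCE is the grip in N (left out, the last holds). Time passes only in rows, so rows that do not move let the fingers close, or fill a call up. It gives the time, the measured TCP pose, the force, the opening and the grip force at its end, in the units of the state.
- robot.get_obs(): the state, without advancing time (a new reading comes with each control period).
- snapshot(name): name is "scene" or "top" or "wrist"; returns a dict with "pixels" (384x512x3 uint8, blue, green, red), "depth" (384x512 float32, m along the optical axis (not along the pixel's ray), 0 where there is no reading), "fov_y" (degrees; the focal length in pixels is half the picture's height over the tangent of half this angle, whatever the lens; pixels are square), "cx", "cy" (the principal point, pixels), "R" (3x3) and "t" (3): a world point X has camera coordinates R X + t. Camera axes: x right, y down, z forward; pixel columns grow to the right and rows downward; lengths in m; the calibration is good to about 2 mm. A picture is of the moment at which its call begins.
- robot.finish_job(): hands the job in; it is judged then, once.
The state is a dict: "time": time; "qpos": joint angles; "joint_vel": joint speeds; "joint_torque": joint torques, N m; "ee_pos": TCP position; "orientation": TCP orientation; "wrist_force": force on the tool from outside, world axes, zero at the start; "moment": the same for the moment, N m; "gripper_width": finger opening in m; "grip_force": force on a finger pad.
Only numpy, scipy, OpenCV 4.12 (cv2) and the standard library are available. Lean on these libraries where they do the work, as an engineer would, in place of code of your own. Each camera call takes 0.05 s, during which the arm holds its last target. There are 200 camera calls.

## Task

The nose-cone stage lies askew on the tips of the two locating pins of its docking base. Push it by the edges of its plate with the fingertips, without lifting it and without touching the block it carries, until both holes drop over the pins and the plate lies flat on the base. Leave it there, with the vial on the base and the other things on the bench undisturbed.

Things in the scene. Friction and masses are not known exactly. Their poses are not given: they have to be found in the camera images.
- base: Docking base, fixed: grey slab 230 (x) x 270 (y) mm on rubber feet, flat top 18 mm above its origin, turned up to 0.3 rad. Origin: centre of its underside, at bench height; at yaw 0, x points away from the robot, y to the left. Two steel pins stand on its top at x = +22 mm, y = +62 and -62 mm. Seated, the stage lies flat, centred on the base, all edges parallel.
- pin_left (a point): Foot of the left (+y) pin's axis, on the base's top face. Each pin is 8 mm across and 7 mm high, the upper 4 mm a cone narrowing to 3 mm. Hidden under the plate at the start. Axes as the base.
- pin_right (a point): Foot of the right (-y) pin's axis, likewise.
- stage: Loose stage, 0.5 to 1.0 kg: bare metal plate 120 (x) x 170 (y) x 12 mm with two through holes 11 mm across at x = +22, y = +62 and -62 mm, and a nose-cone block fixed on its middle. Origin: centre of the plate's underside; axes as the base's when seated, and then 18 mm above the base's origin. It slides when pushed with about 1 to 4 N.
- nose_block: Block fixed on the stage, not to be touched: 72 (x) x 52 (y) x 50 mm, from stage x = -16 to +56 mm, standing on the plate's top face; a soft round nose cone about 40 mm across points from it to stage -x and overhangs the plate's near edge by about 16 mm. Origin: on the plate's top, 8 mm toward +x from the stage's origin.
- hole_left (a point): Centre of the left (+y) hole at the plate's underside; seated, it coincides with pin_left.
- hole_right (a point): Centre of the right (-y) hole at the plate's underside; seated, it coincides with pin_right.
- stage_near_edge (a point): Middle of the plate's near (-x) lower edge. It rests on the base's top at the start, the far part on the pin tips, so the plate is tipped up about 4 degrees (far lower edge about 9 mm over the base). The stage starts 10 to 22 mm short of its place (toward base -x), up to 18 mm to either side, turned up to 0.12 rad.
- vial: A small capped glass vial, 22 mm across, 47 mm tall, standing on the far left corner of the base, just clear of the stage; origin at the centre of its foot. Leave it alone.
- spare_cone: A spare conical nose cone, 43 mm across, 63 mm tall, standing on the bench to the right of the base; origin at the centre of its foot. Leave it alone.
- forceps: Long steel forceps, 146 mm, lying on the bench at the near right; origin under the middle. Leave alone.
- gauze: Banded pack of gauze swabs, 58 x 87 x 28 mm, on the bench at the right; origin under its centre. Leave alone.
- stopwatch: Digital timer on its foot, 66 x 62 x 64 mm, on the bench at the left; origin under its centre. Leave alone.
- bud_tub: Round tub of cotton buds, 77 mm across, 80 mm tall, on the bench at the left; origin under its centre. Leave alone.

How it is judged:
At the end, for the whole second after the job is handed in: Each hole lies within 3 mm of its pin seen from above, the plate's underside is within 1.5 mm of the base's top and level within 0.02 rad, and the stage is at rest (horizontal distance between hole_left and pin_left below 0.003 m and horizontal distance between hole_right and pin_right below 0.003 m and z of stage in the frame of base below 0.0195 m and angle between stage's own z axis and vertical below 0.02 rad and linear speed of stage below 0.01 m/s); the robot touches nothing.
It fails at once if the stage was lifted (its near edge more than 10 mm, or its middle more than 15 mm, off the base) (z of stage_near_edge in the frame of base above 0.028 m or z of stage in the frame of base above 0.033 m).
It fails at once if the nose-cone block was touched (contact force between any of the fingers, the arm and nose_block above 1 N).
It fails at once if a bystander was moved more than 15 mm (distance of any of vial, spare_cone, forceps, gauze, stopwatch, bud_tub from where it was at the start of the episode above 0.015 m).
It also fails if it takes over 48 s, if anything falls off the work surface, if the arm or the gripper's body presses on something with over 40 N, if the wrist force passes 120 N, or if a joint passes its speed limit or range.

## Working session

There is one attempt and no reset: what is moved stays moved. The work goes in short steps, Python scripts to look and compute and a shell command to move; the robot and the scene stay as the last step left them, time stands still between calls to the robot, and variables do not carry over. Pictures are saved under pics/ and viewed, at most 10 in all, crops included, and the job is handed in when it is done.

```bash
mkdir -p pics; ls
cat > h.py <<'E'
import numpy as np, cv2
from workcell import robot, snapshot
def cam(n):
    s=snapshot(n); p=s["pixels"]; f=p.shape[0]/2/np.tan(np.radians(s["fov_y"])/2)
    s["f"]=f; return s
def cloud(s):
    d=s["depth"]; v,u=np.mgrid[:d.shape[0],:d.shape[1]]
    c=np.stack([(u-s["cx"])/s["f"]*d,(v-s["cy"])/s["f"]*d,d],-1)
    return (c-s["t"])@np.array(s["R"])
def ray(s,u,v,z):
    R=np.array(s["R"]);o=-R.T@np.array(s["t"]);d=R.T@np.array([(u-s["cx"])/s["f"],(v-s["cy"])/s["f"],1])
    return o+d*(z-o[2])/d[2]
E
python3 - <<'E'
from h import *
for n in ("top","scene"):
    s=cam(n); cv2.imwrite(f"pics/{n}0.png",cv2.resize(s["pixels"],(768,576) ) if n=="top" else s["pixels"])
    np.savez(f"{n}0.npz",**{k:s[k] for k in s})
    print(n,s["f"],-np.array(s["R"]).T@s["t"])
    P=cloud(s)
    if n=="top": print(np.round(P[::48,::64],3).tolist())
o=robot.get_obs();print(o)
E
```

```text
pics
top 419.22025184984227 [0.33514297 0.01641182 1.05270609]
[[[1.741, 1.299, -0.9], [1.732, 0.967, -0.899], [0.939, 0.286, 0.205], [0.921, 0.139, 0.227], [0.864, 0.0, 0.302], [1.072, -0.184, 0.002], [0.807, -0.227, 0.377], [0.842, -0.37, 0.322]], [[1.47, 1.275, -0.9], [1.464, 0.952, -0.9], [0.938, 0.345, 0.003], [0.854, 0.15, 0.144], [0.857, -0.0, 0.132], [0.927, -0.177, 0.002], [0.713, -0.219, 0.377], [0.708, -0.329, 0.382]], [[1.211, 1.251, -0.897], [1.205, 0.935, -0.898], [0.8, 0.341, 0.001], [0.798, 0.172, -0.004], [0.792, 0.0, 0.002], [0.791, -0.171, -0.003], [0.667, -0.246, 0.278], [0.664, -0.372, 0.278]], [[0.965, 1.232, -0.9], [0.958, 0.921, -0.899], [0.66, 0.331, 0.022], [0.664, 0.17, 0.0], [0.66, 0.003, 0.001], [0.655, -0.163, 0.004], [0.654, -0.331, -0.002], [0.573, -0.372, 0.256]], [[0.726, 1.205, -0.89], [0.722, 0.909, -0.902], [0.54, 0.333, 0.001], [0.536, 0.17, 0.001], [0.517, 0.007, 0.086], [0.529, -0.157, 0.002], [0.526, -0.32, 0.001], [0.499, -0.422, 0.13]], [[0.501, 1.193, -0.903], [0.45, 0.649, -0.354], [0.417, 0.328, 0.005], [0.414, 0.169, 0.002], [0.409, 0.00
[... 673 characters left out ...]
290373e-04, -2.84217692e-03, -1.63276187e-03, -1.02723155e-03,
       -1.93701044e-04, -2.54840151e-05, -2.65194965e-04]), 'joint_torque': array([-1.12183261e-02, -5.70812559e+01, -5.83869383e+00, -2.81749785e+01,
        1.04042669e-02,  5.47191026e-03, -3.36852133e-05]), 'ee_pos': array([0.2353411 , 0.60526996, 0.24937426]), 'orientation': array([[-9.32064020e-01,  3.62292936e-01, -7.00590868e-04],
       [ 3.62293603e-01,  9.32062706e-01, -1.56751157e-03],
       [ 8.50962531e-05, -1.71484072e-03, -9.99998526e-01]]), 'wrist_force': array([ 0.36669282, -0.94873338, -0.36226758]), 'moment': array([0.00080141, 0.04566294, 0.03354271]), 'grip_force': 0.0, 'gripper_width': 0.08538618280266107}
```

View pics/top0.png

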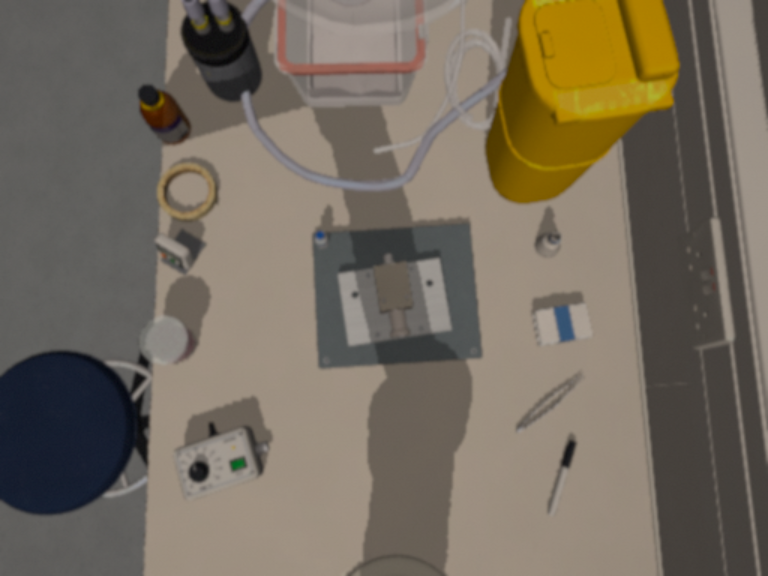

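View pics/scene0.png

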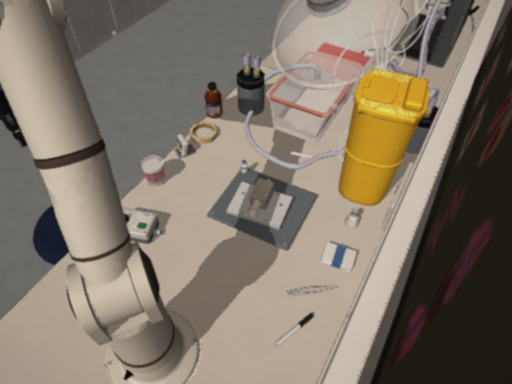

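The top view shows the base slab with corners at about (313,233), (470,222), (481,357) and (320,367). The plate corners are about (338,268), (443,258), (452,332) and (346,345), the holes about (355,294) and (430,282), and the vial at (320,238). The scene view confirms the same layout.

```bash
cat >> h.py <<'E'
def fitedges(mask,s,zs):
    """4 side lines of a quad mask -> corner points (world); zs = height per corner index order of edges"""
    c=max(cv2.findContours(mask,cv2.RETR_EXTERNAL,cv2.CHAIN_APPROX_NONE)[0],key=cv2.contourArea)
    h=cv2.convexHull(c); c=c[:,0].astype(float)
    b=cv2.boxPoints(cv2.minAreaRect(h)); L=[]
    for i in range(4):
        a,e=b[i],b[(i+1)%4]; t=(e-a)/np.linalg.norm(e-a); n=np.array([-t[1],t[0]])
        al=(c-a)@t; of=(c-a)@n; l=np.linalg.norm(e-a)
        k=(al>.12*l)&(al<.88*l)&(abs(of)<5)
        pts=c[k]
        for _ in range(3):
            vx,vy,x,y=cv2.fitLine(pts.astype(np.float32),cv2.DIST_HUBER,0,.01,.01).ravel()
            r=(pts-[x,y])@np.array([-vy,vx]); pts=pts[abs(r)<max(1.2,2*np.median(abs(r)))]
        L.append(np.cross([x,y,1],[x+vx,y+vy,1]))
    C=[]
    for i in range(4):
        p=np.cross(L[i-1],L[i]); C.append(p[:2]/p[2])
    return np.array(C)
E
python3 - <<'E'
from h import *
s=dict(np.load("top0.npz")); im=s["pixels"]
roi=im[135:260,195:335]; 
k=4; big=cv2.resize(im,None,fx=k,fy=k,interpolation=cv2.INTER_CUBIC)
hsv=cv2.cvtColor(im,cv2.COLOR_BGR2HSV)
for (u,v) in [(215,210),(300,230),(260,235),(250,158),(300,165),(235,215),(290,180),(240,185),(290,200),(200,200),(330,200),(250,255),(270,140)]: print((u,v),im[v,u],hsv[v,u])
cv2.imwrite("pics/crop0.png",cv2.resize(roi,None,fx=5,fy=5,interpolation=cv2.INTER_CUBIC)[:600,:800])
E
```

```text
(215, 210) [85 85 81] [90 12 85]
(300, 230) [83 82 78] [96 15 83]
(260, 235) [58 57 54] [98 18 58]
(250, 158) [55 55 53] [90  9 55]
(300, 165) [83 84 80] [83 12 84]
(235, 215) [144 150 155] [ 16  18 155]
(290, 180) [143 149 153] [ 18  17 153]
(240, 185) [100 104 107] [ 17  17 107]
(290, 200) [143 148 153] [ 15  17 153]
(200, 200) [130 143 157] [ 14  44 157]
(330, 200) [128 142 156] [ 15  46 156]
(250, 255) [128 143 156] [ 16  46 156]
(270, 140) [ 87  96 105] [ 15  44 105]
```

View pics/crop0.png

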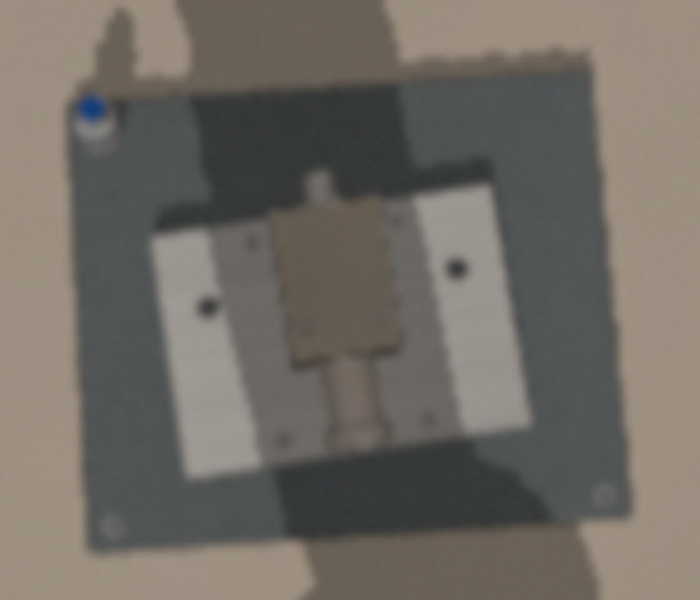

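```bash
cat >> h.py <<'E'
def meas(s):
    k=4; im=cv2.resize(s["pixels"].astype(np.float32),None,fx=k,fy=k,interpolation=cv2.INTER_LINEAR)
    im=cv2.GaussianBlur(im,(0,0),3)
    r=im[...,2]/np.maximum(im[...,0],1)
    roi=np.zeros(r.shape,np.uint8); roi[130*k:265*k,190*k:340*k]=1
    px=lambda c:(np.asarray(c)+.5)/k-.5
    op=lambda m,n:cv2.morphologyEx(m,cv2.MORPH_OPEN,np.ones((n,n)))
    base=op(((r<1.13)&(roi>0)).astype(np.uint8),9)
    B=px(fitedges(base,s,0))
    inner=cv2.erode(cv2.fillConvexPoly(np.zeros_like(base),((B+.5)*k-.5).astype(np.int32),1),np.ones((25,25)))
    V=im.max(2)
    plate=op(((r>1.01)&(inner>0)).astype(np.uint8),21)
    P=px(fitedges(plate,s,0))
    return B,P,base,plate
def order(C):  # near-left, near-right, far-right, far-left in image (near = large v)
    C=C[np.argsort(C[:,1])]; f=C[:2][np.argsort(C[:2,0])]; n=C[2:][np.argsort(C[2:,0])]
    return [n[0],n[1],f[1],f[0]]
def report(s,zn=.030,zf=.039):
    B,P,base,plate=meas(s)
    Bw=np.array([ray(s,*p,.018) for p in order(B)]); Pw=np.array([ray(s,*p,z) for p,z in zip(order(P),(zn,zn,zf,zf))])
    out=[]
    for n,W in(("base",Bw),("stage",Pw)):
        c=W.mean(0); x=(W[2]+W[3]-W[0]-W[1])/2; y=(W[0]+W[3]-W[1]-W[2])/2
        yx=np.arctan2(x[1],x[0]); yy=np.arctan2(-y[0],y[1])
        print(n,"c",np.round(c,4),"sizes",np.round([np.linalg.norm(x),np.linalg.norm(y)],4),"yaw",round(yx,4),round(yy,4)); out.append((c,(yx*170+yy*120)/290 if n=="stage" else (yx+yy)/2))
    (cb,a),(cs,b)=out
    R=np.array([[np.cos(a),-np.sin(a)],[np.sin(a),np.cos(a)]])
    print("stage in base mm",np.round((cs-cb)[:2]@R*1000,1),"dyaw",round(b-a,4)); return Bw,Pw
E
python3 - <<'E'
from h import *
s=dict(np.load("top0.npz"))
Bw,Pw=report(s); print(np.round(Bw,4),np.round(Pw,4))
B,P,base,plate=meas(s)
# holes: dark blobs in bright plate
im=cv2.resize(s["pixels"],None,fx=4,fy=4,interpolation=cv2.INTER_CUBIC)
V=im.max(2); 
for u,v in((237,196),(286.5,188.5)):
    w=np.zeros(V.shape,np.uint8); cv2.circle(w,(int(u*4),int(v*4)),14,1,-1)
    m=(V<100)&(w>0); y,x=np.nonzero(m); p=((x.mean()+.5)/4-.5,(y.mean()+.5)/4-.5); print("hole",p,m.sum(),ray(s,*p,.036))
C=cloud(s)
for u,v in((230,205),(290,205),(292,178),(228,185),(215,220)): print((u,v),np.median(C[v-3:v+4,u-3:u+4],axis=(0,1)).round(4))
E
```

```text
Traceback (most recent call last):
  File "h.py", line 49, in report
    B,P,base,plate=meas(s)
                   ~~~~^^^
  File "h.py", line 39, in meas
    B=px(fitedges(base,s,0))
         ~~~~~~~~^^^^^^^^^^
  File "h.py", line 24, in fitedges
    vx,vy,x,y=cv2.fitLine(pts.astype(np.float32),cv2.DIST_HUBER,0,.01,.01).ravel()
              ~~~~~~~~~~~^^^^^^^^^^^^^^^^^^^^^^^^^^^^^^^^^^^^^^^^^^^^^^^^^
cv2.error: OpenCV(4.12.0) /io/opencv/modules/imgproc/src/linefit.cpp:50: error: (-215:Assertion failed) count > 0 in function 'fitLine2D_wods'
```

```bash
sed -i 's/abs(of)<5/abs(of)<24/' h.py
cat > m.py <<'E'
from h import *
s=dict(np.load("top0.npz"))
Bw,Pw=report(s); print(np.round(Bw,4),np.round(Pw,4))
B,P,base,plate=meas(s)
im=cv2.resize(s["pixels"],None,fx=4,fy=4,interpolation=cv2.INTER_CUBIC)
V=im.max(2); 
for u,v in((237,196),(286.5,188.5)):
    w=np.zeros(V.shape,np.uint8); cv2.circle(w,(int(u*4),int(v*4)),14,1,-1)
    m=(V<100)&(w>0); y,x=np.nonzero(m); p=((x.mean()+.5)/4-.5,(y.mean()+.5)/4-.5); print("hole",p,m.sum(),ray(s,*p,.036))
C=cloud(s)
for u,v in((230,205),(290,205),(292,178),(228,185),(215,220)): print((u,v),np.median(C[v-3:v+4,u-3:u+4],axis=(0,1)).round(4))
for q,c in((B,(0,255,0)),(P,(0,0,255))): cv2.polylines(im,[(np.array(order(q))*4+1.5).astype(np.int32)],True,c,1)
im[...,0][plate>0]=np.minimum(im[...,0][plate>0]+40,255)
cv2.imwrite("pics/fit0.png",im[530:1050,770:1360])
E
python3 m.py
```

```text
base c [ 0.5193 -0.0118  0.018 ] sizes [0.2289 0.2682] yaw 0.0436 0.0472
stage c [ 0.5086 -0.0084  0.0345] sizes [0.1329 0.1749] yaw 0.135 0.0615
stage in base mm [-10.5   3.8] dyaw 0.0592
[[ 0.399   0.1172  0.018 ]
 [ 0.411  -0.1508  0.018 ]
 [ 0.6403 -0.1407  0.018 ]
 [ 0.627   0.1271  0.018 ]] [[ 0.4313  0.0691  0.03  ]
 [ 0.4545 -0.1038  0.03  ]
 [ 0.5734 -0.0876  0.039 ]
 [ 0.5752  0.0885  0.039 ]]
hole (np.float64(236.37345679012347), np.float64(195.93364197530863)) 162 [0.51734993 0.05517921 0.036     ]
hole (np.float64(285.87333333333333), np.float64(188.34333333333333)) 150 [ 0.53378867 -0.06740058  0.036     ]
(230, 205) [0.4952 0.0712 0.0347]
(290, 205) [ 0.4921 -0.0762  0.0353]
(292, 178) [ 0.5607 -0.0832  0.039 ]
(228, 185) [0.5445 0.0754 0.0393]
(215, 220) [0.461  0.1096 0.0199]
```

View pics/fit0.png

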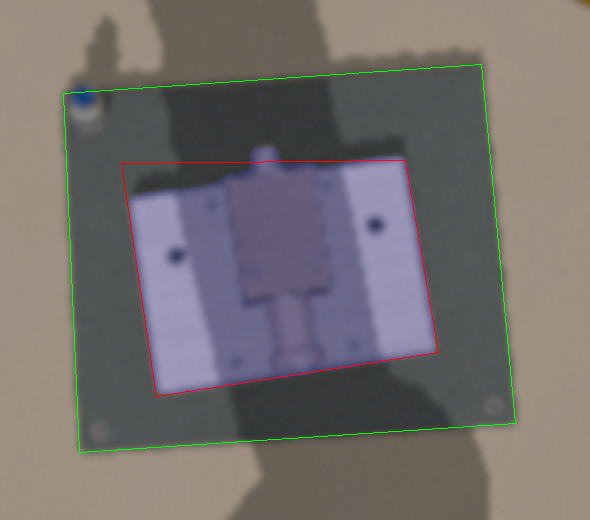

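The base fit is good (229 × 268 mm, yaw 0.0455). The far-edge fit of the plate was spoiled, but the holes measure 123.7 mm apart (124 expected) and agree with the near edge at yaw 0.134. The stage therefore needs about +15 mm in x, −5 mm in y and −0.088 rad. I'll move now with closed fingers.

```bash
python3 -m handwheel '0 0 -0.87 0 0 0 -1;0 0 -0.87 0 0 0 -1;0 0 -0.87 0 0 0 -1;0 0 -0.87 0 0 0 -1;0 0 0 -0.25 -0.95 0 -1;0 0 0 -0.25 -0.95 0 -1;0 0 0 -0.25 -0.95 0 -1;0 0 0 -0.25 -0.95 0 -1' 40
python3 -m handwheel '0 0 0 -0.25 -0.95 0 -1;0 0 0 -0.25 -0.95 0 -1;0 0 0 -0.25 -0.95 0 -1;0 0 0 -0.25 -0.95 0 -1;0 0 0 -0.25 -0.95 0 -1;0 0 0 -0.25 -0.95 0 -1;0 0 0 -0.25 -0.95 0 -1;0 0 0 -0.25 -0.95 0 -1'
```

```text
time: 0.77
ee_pos: [0.2708, 0.4917, 0.2495]
orientation: [[-0.999, -0.047, -0.001], [-0.047, 0.999, -0.001], [0.001, -0.001, -1.0]]
wrist_force: [0.5, -0.2, 0.8]
gripper_width: -0.0003
grip_force: 0.0
time: 1.43
ee_pos: [0.3414, 0.2668, 0.2501]
orientation: [[-0.999, -0.047, -0.0], [-0.047, 0.999, -0.0], [0.0, -0.0, -1.0]]
wrist_force: [1.0, -0.6, -0.3]
gripper_width: 0.0003
grip_force: 0.0
```

```bash
python3 -m handwheel '0 0 0 -0.2 -0.94 0 -1;0 0 0 -0.2 -0.94 0 -1;0 0 0 -0.2 -0.94 0.5 -1;0 0 0 -0.2 -0.94 0.8 -1;0 0 0 -0.2 -0.94 0.9 -1;0 0 0 -0.2 -0.94 0.9 -1;0 0 0 -0.2 -0.94 0.9 -1;0 0 0 -0.2 -0.94 0.9 -1'
python3 - <<'E'
from h import *
s=cam("wrist"); cv2.imwrite("pics/w1.png",s["pixels"]); np.savez("w1.npz",**s)
o=robot.get_obs(); print(o["ee_pos"])
R=np.array(s["R"]);
for d in (0,.019,.032):
    p=R@(o["ee_pos"]-[0,0,d])+s["t"]; print(d,p[:2]/p[2]*s["f"]+[s["cx"],s["cy"]],p[2])
E
```

```text
time: 2.1
ee_pos: [0.4, 0.044, 0.1023]
orientation: [[-0.999, -0.047, 0.001], [-0.047, 0.999, -0.0], [-0.001, -0.0, -1.0]]
wrist_force: [2.0, -0.1, -0.9]
gripper_width: 0.0002
grip_force: 0.0
[0.3978688  0.03813147 0.09798317]
0 [242.92949397 258.12360629] 0.1408791017694233
0.019 [244.61947    239.53672238] 0.15916481730860235
0.032 [245.56834071 229.10074613] 0.17167609636172484
```

View pics/w1.png

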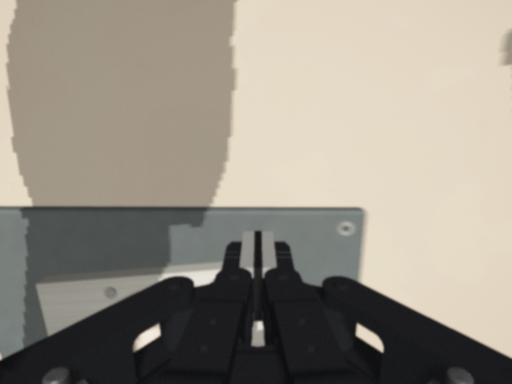

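The wrist view shows the closed fingertips at about (258,235), the near edge of the base at row 207, and the plate's near edge behind the fingers at row 270. Next I'll check the tip depth and descend.

```bash
python3 - <<'E'
from h import *
s=dict(np.load("w1.npz")); C=cloud(s)
for v in range(226,275,4): print(v,C[v,247].round(4),C[v,268].round(4))
E
python3 -m handwheel '0 0 0 0 0 0.6 -1;0 0 0 0 0 0.6 -1;0 0 0 0 0 0.2 -1;0 0 0 0 0 0 -1;0 0 0 0 0 0 -1;0 0 0 0 0 0 -1;0 0 0 0 0 0 -1;0 0 0 0 0 0 -1'
```

```text
226 [0.4157 0.0381 0.0175] [0.4151 0.0522 0.0172]
230 [0.4187 0.0382 0.0171] [0.4178 0.0523 0.0177]
234 [0.3897 0.0393 0.0911] [0.3889 0.0484 0.092 ]
238 [0.3899 0.0394 0.0949] [0.3894 0.0484 0.0951]
242 [0.3897 0.0396 0.0995] [0.3896 0.0483 0.0988]
246 [0.3897 0.0397 0.1033] [0.3896 0.0482 0.1026]
250 [0.3899 0.0398 0.1064] [0.389  0.048  0.1075]
254 [0.3896 0.0399 0.1105] [0.3891 0.0479 0.1106]
258 [0.3896 0.04   0.1137] [0.3895 0.0478 0.1131]
262 [0.3897 0.0401 0.1166] [0.3893 0.0477 0.1166]
266 [0.3894 0.0402 0.1202] [0.389  0.0476 0.1202]
270 [0.3891 0.0403 0.1235] [0.3886 0.0475 0.1238]
274 [0.3889 0.0404 0.1265] [0.3882 0.0473 0.1271]
time: 2.82
ee_pos: [0.4007, 0.0455, 0.0622]
orientation: [[-0.999, -0.047, 0.002], [-0.047, 0.999, 0.0], [-0.002, 0.0, -1.0]]
wrist_force: [1.1, -0.2, 0.1]
gripper_width: 0.0003
grip_force: 0.0
```

```bash
python3 -m handwheel '0 0 0 0 0 0.37 -1;0 0 0 0 0 0.37 -1;0 0 0 0 0 0 -1;0 0 0 0 0 0 -1;0 0 0 0 0 0.07 -1;0 0 0 0 0 0 -1;0 0 0 0 0 0 -1;0 0 0 0 0 0 -1'
python3 - <<'E'
from h import *
s=cam("wrist"); o=robot.get_obs();print(o["ee_pos"]); C=cloud(s)
for v in range(200,262,4): print(v,C[v,247].round(4),C[v,268].round(4))
E
```

```text
time: 3.48
ee_pos: [0.4002, 0.0454, 0.0373]
orientation: [[-0.999, -0.047, 0.001], [-0.047, 0.999, 0.0], [-0.001, 0.0, -1.0]]
wrist_force: [0.8, 0.6, 0.5]
gripper_width: 0.0002
grip_force: 0.0
[0.40014456 0.04535665 0.03727966]
200 [ 0.3829  0.0396 -0.0007] [0.382  0.0502 0.0006]
204 [0.3845 0.0397 0.0008] [ 3.843e-01  5.030e-02 -1.000e-04]
208 [ 0.3872  0.0398 -0.0007] [0.3863 0.0504 0.0004]
212 [ 3.891e-01  3.990e-02 -1.000e-04] [0.3884 0.0506 0.0005]
216 [0.391  0.04   0.0007] [0.3905 0.0507 0.0007]
220 [ 0.3937  0.04   -0.0007] [3.928e-01 5.080e-02 3.000e-04]
224 [ 0.3957  0.0401 -0.    ] [0.3951 0.051  0.    ]
228 [0.3975 0.0402 0.001 ] [ 0.3976  0.0511 -0.0007]
232 [0.3903 0.0406 0.0231] [0.3893 0.0499 0.0244]
236 [0.3898 0.0408 0.0286] [0.3895 0.0498 0.0284]
240 [0.39   0.0409 0.0323] [0.3893 0.0496 0.0331]
244 [0.3897 0.041  0.0369] [0.3891 0.0495 0.0372]
248 [0.3901 0.0411 0.0397] [0.3896 0.0494 0.04  ]
252 [0.3899 0.0412 0.0437] [0.3894 0.0493 0.044 ]
256 [0.3896 0.0413 0.0475] [0.3892 0.0492 0.0477]
260 [0.3897 0.0414 0.0505] [0.3898 0.0492 0.0497]
```

```bash
python3 -m handwheel '0 0 0 -0.35 0.2 -0.07 -1;0 0 0 -0.3 0.2 0 -1;0 0 0 -0.08 0 0 -1;0 0 0 -0.08 0 0 -1;0 0 0 -0.08 0 0 -1;0 0 0 -0.08 0 0 -1;0 0 0 -0.08 0 0 -1;0 0 0 -0.08 0 0 -1'
cat > look.py <<'E'
from h import *
import sys
s=cam("top"); np.savez("top1.npz",**s)
im=cv2.resize(s["pixels"],None,fx=4,fy=4,interpolation=cv2.INTER_CUBIC)
if len(sys.argv)>1: cv2.imwrite("pics/"+sys.argv[1],im[530:1050,770:1360])
V=cv2.GaussianBlur(im.max(2),(0,0),2).astype(float)
PL=np.array([.5385,.0511]);PR=np.array([.5441,-.0727]); a=.0455
R=np.array([[np.cos(a),-np.sin(a)],[np.sin(a),np.cos(a)]])
H=[]
for n,p in(("L",PL),("R",PR)):
    # search darkest blob surrounded by bright plate within box behind the pin
    best=None; m=((V<115)*255).astype(np.uint8)
    for c in cv2.findContours(m[530:1050,770:1360],cv2.RETR_LIST,cv2.CHAIN_APPROX_NONE)[0]:
        A=cv2.contourArea(c)
        if 60<A<420:
            (x,y),r=cv2.minEnclosingCircle(c)
            M=cv2.moments(c); x=M["m10"]/A+770; y=M["m01"]/A+530
            w=ray(s,(x+.5)/4-.5,(y+.5)/4-.5,.0345)[:2]
            if np.linalg.norm(w-p)<.03 and A>.6*np.pi*r*r: 
                e=(p-w)@R*1000; print(n,"hole",w.round(4),"to go base xy mm",e.round(1),"A",A,"px",(x-770,y-530)); H.append(w)
if len(H)==2: print("dist",np.linalg.norm(H[0]-H[1]),"yaw",np.arctan2(H[1][0]-H[0][0],H[0][1]-H[1][1])-a)
C=cloud(s); print("obs",robot.get_obs()["ee_pos"].round(4),robot.get_obs()["wrist_force"].round(1))
E
python3 look.py t2.png
```

```text
time: 4.2
ee_pos: [0.4327, 0.0587, 0.0389]
orientation: [[-0.999, -0.047, -0.001], [-0.047, 0.999, -0.0], [0.001, -0.0, -1.0]]
wrist_force: [-1.2, 0.2, 0.6]
gripper_width: -0.0
grip_force: 0.6
obs [0.4336 0.0588 0.039 ] [0.7 0.1 0.1]
```

View pics/t2.png

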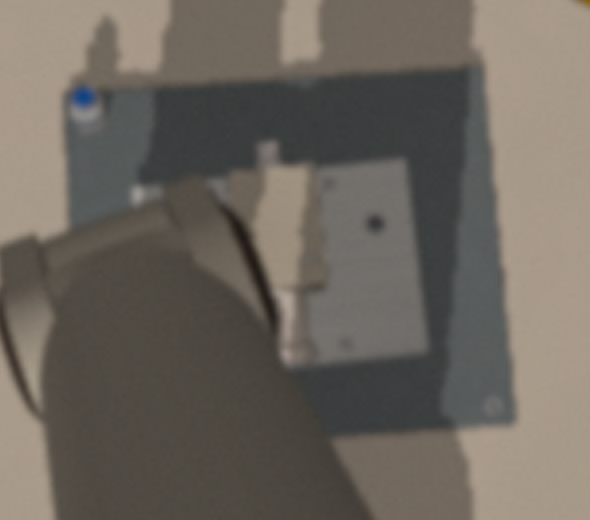

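The arm hides the left part of the plate. The right hole is at (375,223), nearly unmoved, and the plate has turned by roughly half of what is needed. I'll push a little more.

```bash
python3 -m handwheel '0 0 0 -0.08 0 0 -1;0 0 0 -0.08 0 0 -1;0 0 0 0 0 0 -1;0 0 0 0.7 0 0 -1;0 0 0 0 0 -1 -1;0 0 0 0.3 0.9 -1 -1;0 0 0 0.8 0.9 -0.8 -1;0 0 0 1 1 0 -1'
python3 -m handwheel '0 0 0 1 1 0 -1;0 0 0 1 1 0 -1;0 0 0 1 1 0 -1;0 0 0 0 0 0 -1;0 0 0 0 0 0 -1;0 0 0 0 0 0 -1;0 0 0 0 0 0 -1;0 0 0 0 0 0 -1'
sed -i 's/m=((V<115)\*255).astype(np.uint8)/m=((cv2.morphologyEx(V.astype(np.uint8),cv2.MORPH_BLACKHAT,np.ones((31,31)))>0.3*V)*255).astype(np.uint8)/' look.py
python3 look.py t3.png
```

```text
time: 4.92
ee_pos: [0.3564, 0.1395, 0.1263]
orientation: [[-0.999, -0.043, 0.01], [-0.043, 0.999, 0.004], [-0.011, 0.003, -1.0]]
wrist_force: [0.8, 1.9, 0.4]
gripper_width: 0.0001
grip_force: 0.0
time: 5.58
ee_pos: [0.2603, 0.221, 0.1221]
orientation: [[-0.999, -0.044, 0.0], [-0.044, 0.999, -0.0], [-0.0, -0.0, -1.0]]
wrist_force: [0.0, 0.4, 0.2]
gripper_width: -0.0
grip_force: 0.0
L hole [0.53   0.0561] to go base xy mm [ 8.3 -5.4] A 228.5 px (175.35521517140774, 235.56746900072937)
R hole [ 0.5355 -0.0681] to go base xy mm [ 8.4 -5. ] A 207.0 px (375.8719806763286, 222.62318840579712)
dist 0.12431531012571592 yaw -0.0012360019252474
obs [0.2603 0.2209 0.1221] [-0.4  0.3 -0. ]
```

View pics/t3.png

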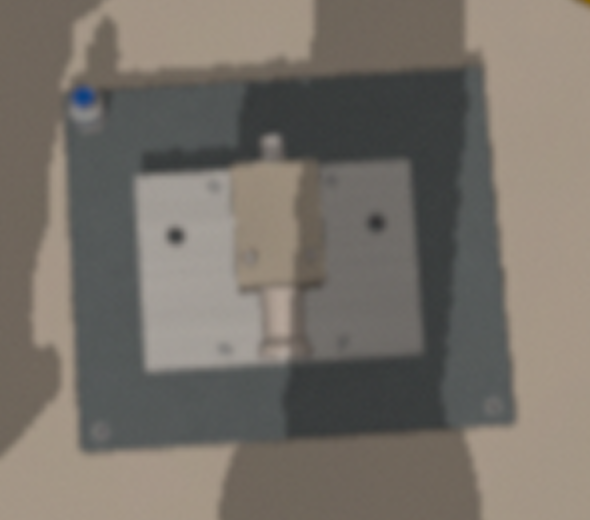

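Both holes are now square with the base (yaw error −0.001 rad, 124.3 mm apart), with about +8 mm in x and −5 mm in y to go. Next is the left-edge push.

```bash
python3 -m handwheel '0 0 0 -0.9 -0.5 0 -1;0 0 0 -0.9 -0.5 0 -1;0 0 0 -0.9 -0.5 0 -1;0 0 0 -0.9 -0.5 0 -1;0 0 0 -0.9 -0.5 0 -1;0 0 0 -0.9 -0.5 0 -1;0 0 0 -0.9 -0.5 0 -1;0 0 0 -0.9 -0.5 0 -1'
python3 -m handwheel '0 0 0 -0.9 -0.5 0 -1;0 0 0 0 0 0 -1;0 0 0 0 0 0 -1;0 0 0 0 0 0.8 -1;0 0 0 0 0 0.8 -1;0 0 0 0 0 0.3 -1;0 0 0 0 0 0 -1;0 0 0 0 0 0 -1'
```

```text
time: 6.3
ee_pos: [0.4822, 0.1096, 0.1218]
orientation: [[-0.999, -0.044, -0.0], [-0.044, 0.999, -0.0], [0.0, -0.0, -1.0]]
wrist_force: [0.5, 0.2, 1.2]
gripper_width: -0.0002
grip_force: 0.0
time: 6.97
ee_pos: [0.5074, 0.0984, 0.065]
orientation: [[-0.999, -0.047, -0.002], [-0.047, 0.999, -0.0], [0.002, -0.0, -1.0]]
wrist_force: [-0.2, -0.2, 0.5]
gripper_width: -0.0
grip_force: 0.0
```

```bash
python3 -m handwheel '0 0 0 -0.13 0 0.42 -1;0 0 0 0 0 0.4 -1;0 0 0 0 -0.2 0 -1;0 0 0 0 -0.15 0 -1;0 0 0 0 -0.08 0 -1;0 0 0 0 -0.08 0 -1;0 0 0 0 -0.08 0 -1;0 0 0 0 0 0 -1'
python3 look.py
```

```text
time: 7.63
ee_pos: [0.5134, 0.0799, 0.041]
orientation: [[-0.999, -0.046, 0.001], [-0.046, 0.999, -0.0], [-0.001, -0.0, -1.0]]
wrist_force: [0.4, 0.3, -0.4]
gripper_width: 0.0001
grip_force: 0.0
R hole [ 0.5335 -0.0814] to go base xy mm [10.9  8.2] A 172.5 px (397.42705314009663, 225.2473429951691)
obs [0.5134 0.0801 0.0409] [-0.2  0.5 -0.5]
```

The finger proved thicker across than I took it to be (half about 15 mm), so the stage went about 8 mm too far to −y. I'll retreat, cross over high, and correct from the right.

```bash
python3 -m handwheel '0 0 0 0 0.5 0 -1;0 0 0 0 0.2 -0.9 -1;0 0 0 0 0 -1 -1;0 0 0 0 0 -1 -1;0 0 0 0 0 -1 -1;0 0 0 0 0 -0.5 -1;0 0 0 0 -1 0 -1;0 0 0 0 -1 0 -1'
python3 -m handwheel '0 0 0 0 -1 0 -1;0 0 0 0 -1 0 -1;0 0 0 0 -1 0 -1;0 0 0 0 -1 0 -1;0 0 0 0 -1 0 -1;0 0 0 0 -1 0 -1;0 0 0 0 0 0 -1;0 0 0 0 0 0 -1'
python3 look.py t4.png
```

```text
time: 8.35
ee_pos: [0.5162, 0.0433, 0.1747]
orientation: [[-0.999, -0.052, 0.004], [-0.052, 0.999, 0.001], [-0.004, 0.001, -1.0]]
wrist_force: [0.8, -1.8, -0.3]
gripper_width: 0.0001
grip_force: 0.0
time: 9.02
ee_pos: [0.5229, -0.1407, 0.1726]
orientation: [[-0.999, -0.042, -0.0], [-0.042, 0.999, -0.001], [0.0, -0.001, -1.0]]
wrist_force: [-0.3, 1.7, -0.6]
gripper_width: 0.0001
grip_force: 0.0
L hole [0.53   0.0429] to go base xy mm [8.8 7.8] A 216.5 px (196.60431100846802, 235.0662047729022)
R hole [ 0.5336 -0.0814] to go base xy mm [10.9  8.2] A 171.5 px (397.4295432458698, 225.20602526724974)
dist 0.12438539609896201 yaw -0.0169326598000474
obs [ 0.5231 -0.1386  0.1726] [ 0.6  0.3 -0.5]
```

View pics/t4.png

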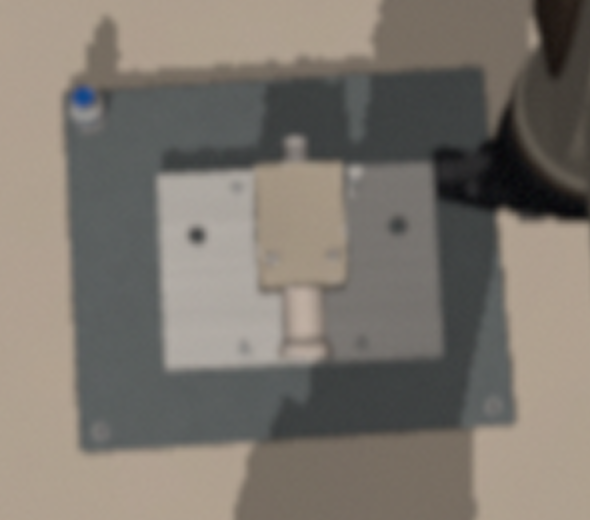

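```bash
python3 -m handwheel '0 0 0 0 0 0.9 -1;0 0 0 0 0 0.9 -1;0 0 0 0 0 0.9 -1;0 0 0 0 0 0.9 -1;0 0 0 0 0 0.5 -1;0 0 0 0 0 0.3 -1;0 0 0 0 0 0 -1;0 0 0 0 0 0 -1'
```

```text
time: 9.73
ee_pos: [0.5236, -0.1369, 0.0407]
orientation: [[-0.999, -0.048, -0.0], [-0.048, 0.999, 0.001], [0.0, 0.001, -1.0]]
wrist_force: [0.2, 0.4, -0.5]
gripper_width: 0.0002
grip_force: 0.0
```

```bash
python3 -m handwheel '0 0 0 0 0.3 0 -1;0 0 0 0 0.2 0 -1;0 0 0 0 0.08 0 -1;0 0 0 0 0.08 0 -1;0 0 0 0 0.08 0 -1;0 0 0 0 0.08 0 -1;0 0 0 0 0 0 -1;0 0 0 0 0 0 -1'
python3 look.py
```

```text
time: 10.4
ee_pos: [0.5221, -0.1132, 0.0406]
orientation: [[-0.999, -0.047, -0.0], [-0.047, 0.999, 0.0], [0.0, 0.0, -1.0]]
wrist_force: [-0.4, -0.0, -0.5]
gripper_width: -0.0003
grip_force: 0.0
L hole [0.5279 0.0472] to go base xy mm [10.7  3.4] A 218.0 px (189.7293577981651, 238.50688073394497)
obs [ 0.522  -0.1133  0.0405] [-1.2  0.4 -1.3]
```

```bash
python3 -m handwheel '0 0 0 0 -0.15 0 -1;0 0 0 0.4 0 0 -1;0 0 0 0.1 0 0 -1;0 0 0 0 0.1 0 -1;0 0 0 0 0.08 0 -1;0 0 0 0 0.08 0 -1;0 0 0 0 0 0 -1;0 0 0 0 0 0 -1'
python3 look.py
```

```text
time: 11.12
ee_pos: [0.5075, -0.1103, 0.0406]
orientation: [[-0.999, -0.048, 0.0], [-0.048, 0.999, 0.0], [-0.0, 0.0, -1.0]]
wrist_force: [0.9, 0.6, -0.0]
gripper_width: -0.0001
grip_force: 0.0
L hole [0.5274 0.051 ] to go base xy mm [11.1 -0.4] A 228.5 px (183.69073668854844, 239.54777534646246)
obs [ 0.5075 -0.1104  0.0406] [0.6 0.1 0.7]
```

```bash
python3 -m handwheel '0 0 0 0 -0.6 0 -1;0 0 0 0 -0.6 -0.6 -1;0 0 0 0.3 0 -0.9 -1;0 0 0 1 0 -0.9 -1;0 0 0 1 0 0 -1;0 0 0 1 0 0 -1;0 0 0 1 0 0 -1;0 0 0 0 0 0 -1'
python3 look.py
```

```text
time: 11.83
ee_pos: [0.3728, -0.1526, 0.1118]
orientation: [[-0.999, -0.044, -0.007], [-0.044, 0.999, 0.001], [0.007, 0.001, -1.0]]
wrist_force: [-1.0, 0.3, -1.3]
gripper_width: 0.0
grip_force: 0.0
L hole [0.5274 0.051 ] to go base xy mm [11.1 -0.4] A 227.0 px (183.6585903083701, 239.5352422907489)
R hole [ 0.5331 -0.0733] to go base xy mm [11.   0.1] A 184.0 px (384.40760869565224, 226.22101449275362)
dist 0.12443035924003555 yaw 0.0005266329467280423
obs [ 0.3765 -0.1529  0.1124] [ 0.7 -0.1  0.6]
```

Run:
```python
from h import *
s=dict(np.load("top1.npz")); C=cloud(s)[130:265,190:340].reshape(-1,3)
a=.0455; d=C-[.5193,-.0118,0]; bx=d[:,0]*np.cos(a)+d[:,1]*np.sin(a); by=-d[:,0]*np.sin(a)+d[:,1]*np.cos(a)
for x0 in range(-105,70,8):
    k=(bx*1000>x0)&(bx*1000<x0+8)&(abs(by)<.045)&(C[:,2]>.045)
    if k.any(): print(x0,k.sum(),"z",np.percentile(C[k,2],[10,50,98]).round(3),"y",by[k].min().round(3),by[k].max().round(3))
```

```text
-73 45 z [0.054 0.074 0.079] y -0.015 0.016
-65 35 z [0.068 0.072 0.076] y -0.012 0.014
-57 33 z [0.066 0.071 0.076] y -0.011 0.013
-49 41 z [0.067 0.073 0.077] y -0.012 0.013
-41 35 z [0.068 0.074 0.078] y -0.012 0.012
-33 87 z [0.062 0.084 0.088] y -0.024 0.026
-25 74 z [0.083 0.085 0.09 ] y -0.025 0.025
-17 76 z [0.084 0.086 0.091] y -0.025 0.025
-9 75 z [0.085 0.087 0.09 ] y -0.026 0.026
-1 77 z [0.085 0.087 0.091] y -0.026 0.026
7 74 z [0.086 0.088 0.092] y -0.025 0.025
15 69 z [0.086 0.088 0.092] y -0.025 0.025
23 76 z [0.087 0.089 0.092] y -0.026 0.024
31 82 z [0.086 0.089 0.092] y -0.026 0.038
39 31 z [0.071 0.089 0.094] y -0.024 0.043
47 20 z [0.069 0.073 0.075] y -0.009 0.008
55 16 z [0.069 0.073 0.076] y -0.007 0.005
```

```bash
python3 -m handwheel '0 0 0 0 0.9 0 0.45;0 0 0 0 0.9 0 0.45;0 0 0 0 0.9 0 0.45;0 0 0 0 0.9 0 0.45;0 0 0 0 0.88 0 0.45;0 -1 0 0 0 0 0.45;0 -1 0 0 0 0 0.45;0 0 0 0 0 0 0.45'
python3 -m handwheel '0 0 0 -0.6 0 0.15 0.45;0 0 0 0.1 0 0.4 0.45;0 0 0 0.1 0 0.4 0.45;0 0 0 0 0 0 0.45;0 0 0 0 0 0 0.45;0 0 0 0 0 0 0.45;0 0 0 0 0 0 0.45;0 0 0 0 0 0 0.45'
python3 - <<'E'
from h import *
o=robot.get_obs(); s=cam("wrist"); cv2.imwrite("pics/w5.png",s["pixels"]); C=cloud(s)
d=o["ee_pos"]-[.5193,-.0118,0]; a=.0455
print("base xy tool",d[0]*np.cos(a)+d[1]*np.sin(a),-d[0]*np.sin(a)+d[1]*np.cos(a))
m=s["depth"]; D=C-[.5193,-.0118,0]; bx=D[...,0]*np.cos(a)+D[...,1]*np.sin(a); by=-D[...,0]*np.sin(a)+D[...,1]*np.cos(a)
z=C[...,2]; R=o["orientation"]; L=(C-o["ee_pos"])@R   # tool coords
k=(abs(L[...,0])<.02)&(L[...,2]>-.02)&(L[...,2]<.025)&(abs(L[...,1])<.06)&(m>0)&(z>.03)
for sgn in(1,-1):
    q=L[k&(L[...,1]*sgn>0)]; print(sgn,len(q),q.min(0).round(4),np.percentile(q,[5,95],axis=0).round(4).tolist(),q.max(0).round(4))
E
```

```text
time: 12.55
ee_pos: [0.3595, -0.0215, 0.1003]
orientation: [[-0.995, -0.056, 0.082], [-0.057, 0.998, -0.009], [-0.081, -0.013, -0.997]]
wrist_force: [0.4, 0.2, -0.4]
gripper_width: 0.0619
grip_force: 0.0
time: 13.22
ee_pos: [0.3766, -0.022, 0.0742]
orientation: [[-0.995, -0.053, 0.086], [-0.054, 0.998, -0.009], [-0.085, -0.014, -0.996]]
wrist_force: [0.3, -0.3, 1.1]
gripper_width: 0.0617
grip_force: 0.0
base xy tool -0.14296820360196139 -0.0036896645556938916
1 1952 [-0.0123  0.0309 -0.02  ] [[-0.0091, 0.0312, -0.0185], [0.0107, 0.0435, 0.009]] [0.0113 0.0454 0.0135]
-1 1958 [-0.0119 -0.0442 -0.02  ] [[-0.0093, -0.0427, -0.0185], [0.0106, -0.0303, 0.0093]] [ 0.0114 -0.0301  0.0143]
```

View pics/w5.png

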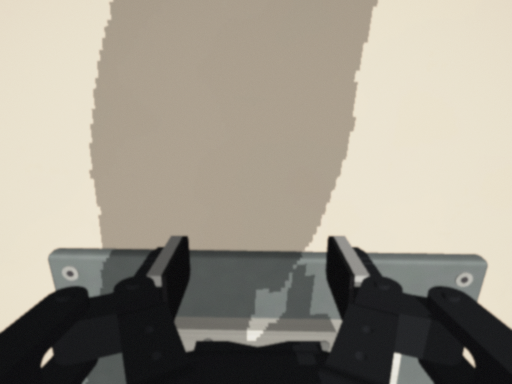

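The wrist view shows the base's near edge at row 250, the plate's near edge at row 320, and the open tips at about (178,240) and (338,240) straddling the nose. Depth puts the tips 14 mm ahead of the TCP, which leaves the gripper body about 11 mm above the nose top. I'll go to pre-contact.

```bash
python3 -m handwheel '0 0 0.06 -0.5 0.12 0.04 0.45;0 0 0 -0.5 0 0.04 0.45;0 0 0 -0.5 0 0.04 0.45;0 0 0 0.03 0 0.35 0.45;0 0 0 0.03 0 0.35 0.45;0 0 0 0.03 0 0.35 0.45;0 0 0 0 0 0 0.45;0 0 0 0 0 0 0.45'
cat > tool.py <<'E'
from h import *
o=robot.get_obs(); d=o["ee_pos"]-[.5193,-.0118,0]; a=.0455; R=o["orientation"]
print("tool in base",round(d[0]*np.cos(a)+d[1]*np.sin(a),4),round(-d[0]*np.sin(a)+d[1]*np.cos(a),4),"z",o["ee_pos"][2].round(4),"yaw err",round(np.arctan2(-R[0,1],R[1,1])-a,4),o["wrist_force"].round(1))
E
python3 tool.py
```

```text
time: 13.93
ee_pos: [0.4204, -0.0166, 0.042]
orientation: [[-0.995, -0.046, 0.083], [-0.047, 0.999, -0.009], [-0.083, -0.013, -0.996]]
wrist_force: [-0.4, -0.4, -0.2]
gripper_width: 0.0621
grip_force: 0.0
tool in base -0.099 -0.0003 z 0.042 yaw err 0.0009 [-0.4 -0.4 -0.2]
```

```bash
python3 -m handwheel '0 0 0 0 0 0.17 0.45;0 0 0 -0.3 0 0.025 0.45;0 0 0 -0.15 0 0.013 0.45;0 0 0 -0.08 0 0.007 0.45;0 0 0 -0.08 0 0.007 0.45;0 0 0 -0.08 0 0.007 0.45;0 0 0 -0.08 0 0.007 0.45;0 0 0 0 0 0 0.45'
python3 tool.py; python3 look.py
```

```text
time: 14.6
ee_pos: [0.4449, -0.0156, 0.037]
orientation: [[-0.995, -0.046, 0.085], [-0.047, 0.999, -0.009], [-0.084, -0.013, -0.996]]
wrist_force: [0.8, 0.1, 0.1]
gripper_width: 0.062
grip_force: 0.1
tool in base -0.0745 -0.0004 z 0.037 yaw err 0.0006 [0.8 0.1 0.1]
L hole [0.5328 0.0515] to go base xy mm [ 5.7 -0.7] A 212.5 px (182.68627450980387, 230.92784313725485)
obs [ 0.445  -0.0155  0.0371] [0.1 0.3 0.3]
```

```bash
python3 -m handwheel '0 0 0 -0.05 0 0.004 0.45;0 0 0 -0.05 0 0.004 0.45;0 0 0 -0.04 0 0.004 0.45;0 0 0 0 0 0 0.45;0 0 0 0 0 0 0.45;0 0 0 0 0 0 0.45;0 0 0 0 0 0 0.45;0 0 0 0 0 0 0.45'
python3 tool.py; python3 look.py
cat > ht.py <<'E'
from h import *
s=dict(np.load("top1.npz")); C=cloud(s)[130:265,190:340].reshape(-1,3)
a=.0455; d=C-[.5193,-.0118,0]; bx=d[:,0]*np.cos(a)+d[:,1]*np.sin(a); by=-d[:,0]*np.sin(a)+d[:,1]*np.cos(a)
for x0 in(-.05,-.02,.01,.04):
  for y0 in(-.075,.045):
    k=(abs(bx-x0)<.012)&(by>y0)&(by<y0+.03)&(C[:,2]<.05)
    print(x0,y0,k.sum(),np.median(C[k,2]).round(4) if k.any() else "")
E
python3 ht.py
```

```text
time: 15.32
ee_pos: [0.4484, -0.0154, 0.0369]
orientation: [[-0.995, -0.046, 0.084], [-0.047, 0.999, -0.009], [-0.084, -0.013, -0.996]]
wrist_force: [-0.4, -0.2, 0.4]
gripper_width: 0.0617
grip_force: 0.0
tool in base -0.071 -0.0004 z 0.0369 yaw err 0.0007 [-0.4 -0.2  0.4]
L hole [0.5384 0.0502] to go base xy mm [0.1 0.9] A 179.0 px (184.6675977653631, 222.02234636871503)
obs [ 0.4484 -0.0154  0.0369] [-0.6  0.6  0.2]
-0.05 -0.075 0 
-0.05 0.045 10 0.0313
-0.02 -0.075 0 
-0.02 0.045 26 0.0319
0.01 -0.075 20 0.0308
0.01 0.045 111 0.0317
0.04 -0.075 116 0.0321
0.04 0.045 115 0.0318
```

The far part has dropped to the same height as the near part (about 31–32 mm), so the plate looks seated. I'll back off and verify.

```bash
python3 -m handwheel '0 0 0 0.5 0 -0.04 0.45;0 0 0 0.9 0 -0.08 0.45;0 0 0 0.3 0 -0.9 0.45;0 0 0 0 0 -0.9 0.45;0 0 0 0 0.9 -0.3 0.45;0 0 0 0 0.9 0 0.45;0 0 0 0 0.9 0 0.45;0 0 0 0 0.9 0 0.45'
python3 -m handwheel '0 0 0 0 0.9 0 0.45;0 0 0 0 0.9 0 0.45;0 0 0 0 0.9 0 0.45;0 0 0 0 0 0 0.45;0 0 0 0 0 0 0.45;0 0 0 0 0 0 0.45;0 0 0 0 0 0 0.45;0 0 0 0 0 0 0.45'
python3 tool.py; python3 look.py t6.png; python3 ht.py
```

```text
time: 16.03
ee_pos: [0.3874, 0.0914, 0.0982]
orientation: [[-0.995, -0.044, 0.086], [-0.045, 0.999, -0.009], [-0.085, -0.013, -0.996]]
wrist_force: [0.7, 0.0, 0.9]
gripper_width: 0.0618
grip_force: 0.0
time: 16.7
ee_pos: [0.3834, 0.1702, 0.0964]
orientation: [[-0.996, -0.044, 0.084], [-0.045, 0.999, -0.01], [-0.083, -0.014, -0.996]]
wrist_force: [-0.1, 0.2, -0.3]
gripper_width: 0.0621
grip_force: 0.0
tool in base -0.1275 0.188 z 0.0964 yaw err -0.0015 [-0.1  0.2 -0.3]
L hole [0.5385 0.0501] to go base xy mm [0.1 1. ] A 190.5 px (184.81189851268596, 221.90551181102364)
R hole [ 0.5437 -0.0738] to go base xy mm [0.5 1.1] A 142.5 px (384.5836257309941, 209.44678362573097)
dist 0.12402222869090497 yaw -0.0033736176944460863
obs [0.3835 0.1703 0.0965] [0.6 0.4 0.7]
-0.05 -0.075 126 0.0322
-0.05 0.045 122 0.0315
-0.02 -0.075 117 0.0318
-0.02 0.045 117 0.0318
0.01 -0.075 111 0.0319
0.01 0.045 116 0.032
0.04 -0.075 113 0.032
0.04 0.045 116 0.032
```

View pics/t6.png

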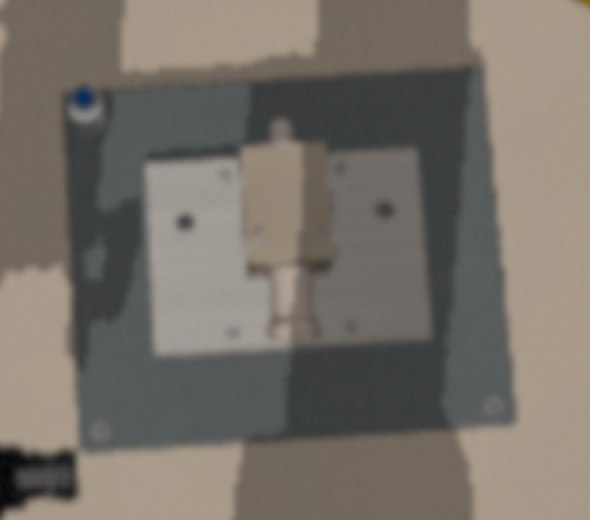

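The plate lies flat, at 32 mm all over. Both holes are about 1 mm from their pins, the vial hasn't moved, and the gripper is clear.

```bash
python3 -c "
from workcell import robot
print(robot.finish_job())"
```

```text
the job is handed in; nothing more can be done
None
```

The job is handed in at about 17 s: the stage looks seated on both pins, measured flat with each hole about 1 mm from its pin, the vial in place and the robot clear; no verdict came back.

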